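# Unlock the contact grill and hold its lid half open

### The job

The contact grill on the worktop is locked shut: slide its red transport lock all the way to the green end of its track, then raise the lid by its steel front handle to 50 degrees and keep it there, so that I can lay a sandwich in. The lid falls shut by itself, so finish while still holding the handle with the lid standing still at 50 degrees; leave the other things on the worktop where they are.

Things in the scene. Friction and masses are not known exactly. Their poses are not given: they have to be found in the camera images.
- grill: Black and steel contact grill, fixed; base 250 (x) x 270 (y) mm. Origin under the base's middle, on the worktop. x runs from front (handle, robot side) to back (hinge), y to its left, z up. On its right a black lock pod, 220 mm long, y -137 to -207 mm, flat top 90 mm high. Shut lid: x -120 to 105, y -125 to 125 mm, top 130 mm high; red tab on its right edge, to y = -147 mm.
- lock_slide (a joint): Transport lock in m: 0 = locked (red mark, front), 0.045 = unlocked end stop (green mark, back); starts at 0 to 0.012. Slides along the grill's +x with about 2 N of friction and stays where it is left. Its tongue lies over the red tab on the lid and blocks the lid (1 degree of play) until it is past about 0.022.
- lock_grip (a point): Middle of the top of the red upright lock grip, 124 mm above the worktop; moves with the lock. The grip is 12 (grill x, along the track) x 26 (y) mm and stands 34 mm above the pod; a 12 mm wide tongue runs from its foot towards the lid, top 13 mm above the pod. The lid's side is 50 mm from its middle. At lock 0 it is at (-75, -175, 124) mm in the grill's frame.
- lid_angle (a joint): Angle of the lid in rad: 0 = shut (lying level), grows as the front goes up; 50 degrees = 0.873. Free hinge without friction: the lid (about 0.8 kg in all) falls shut when let go.
- lid_hinge (a point): Middle of the lid's hinge line, fixed to the grill at (110, 0, 85) mm in its frame; the hinge line runs along the grill's y.
- lid: The hinged lid, steel on black, 225 x 250 x 45 mm, with its handle. Origin: middle of the hinge line; axes the grill's when shut, turning with the lid.
- lid_handle (a point): Round steel handle bar on the lid's front, 14 mm thick, straight for 120 mm along grill y, ends bent back to the lid. This point: middle of the bar, axes of the lid. Shut: 275 mm in front of the hinge line and 12 mm above it, at (-165, 0, 97) mm in the grill's frame; 38 mm gap between bar and lid edge, 90 mm free beneath.
- plate: White plate, 170 mm across, 20 mm high; origin under its centre. Leave alone.
- mug: Blue mug, 80 mm across, 95 mm high; origin under its centre. Leave alone.
- bowl: Terracotta bowl, 130 mm across, 60 mm high; origin under its centre. Leave alone.
- jar_green: Spice jar with green cap, 50 mm across, 100 mm high; origin under its centre. Leave alone.
- jar_yellow: Spice jar with yellow cap, same size. Leave alone.
- jar_red: Spice jar with red cap, same size. Leave alone.
- spatula: Spatula, 180 mm long, lying on the wooden chopping board (board 200 x 160 x 22 mm). Leave alone.

How it is judged:
By the outcome, as a careful person would: the job done as asked, in the order asked, and still so for the second after the job is handed in, while the arm keeps its last pose, push and grip.
It also fails if it takes over 51 s, if anything falls off the work surface, if the arm or the gripper's body presses on something with over 40 N, if the wrist force passes 120 N, or if a joint passes its speed limit or range.

### The arm

A 6-joint arm with a two-finger parallel gripper is mounted at the origin on the work surface. World frame = base frame: x ahead of the robot, y to its left, z up, the work surface at z = 0. Lengths are in mm, angles in rad, forces in N, time in s.
With the tool pointing down it reaches from about 350 to 775 mm from the base axis. Payload 7.3 kg.
Tool frame: the origin (TCP) lies on the centre line of the jaws, within the pads' length; the fingertips stand 14 mm ahead of it and the grasp point (between the pads) lies 5 mm behind it; z points along the fingers, y is the line along which they close (so a half turn about z gives the same grasp; the last joint's range is limited). The gripper opens to 92 mm and grips with 3 to 60 N. Pads are 19 mm wide; open, the fingers measure 130 mm over their backs; the gripper's body (75 mm by 190 mm) begins 47 mm behind the grasp point.
Start: joints at [-0.146, 0.342, 1.524, -0, 1.275, -0.146], TCP at [525.018, 0.02, 240.741] pointing down, gripper open.
Joint ranges: [-2.53, 2.53], [-0.77, 2.02], [0.04, 2.7], [-1, 4.14], [0.28, 2.66], [-3.11, 3.11]. Speed limits (rad/s): [2.57, 2.57, 3.14, 3.14, 3.14, 3.14].

### API

Orientations are given as [roll, pitch, yaw] about the fixed x, y, z axes, in that order (R = Rz(yaw) Ry(pitch) Rx(roll)).
In Python, from plant import get_obs, capture, bot, spot_in, trace, pinpoint gives the robot as it stands.
- The arm moves only by the tool play_rows, never from a script. Its argument "rows" is a list of rows, each a list of 2 entries, a list of its own where there are three numbers: the shift along the world's x, y, z in units of 3 cm (1.0 is 3 cm), then the turn, a rotation vector about the world's x, y, z in units of 8 degrees (1.0 is 8 degrees). A call has 1 to 12 rows; each row shifts and turns the commanded pose from where the row before left it; what a row does not reach is not made up. A row lasts 1/8 s, in which the tool goes at most 62.5 mm and 10.7 degrees, less where a joint would pass 70% of its speed; a pose out of reach is approached as far as the arm can. A call with a number of a shift or a turn outside -1 to 1 is refused whole. A call with a gripper value outside its range is refused whole. "hand" is the opening, from -1 (shut) to 1 (fully open), set as the call begins (left out, the last holds). The fingers move at their own pace and stop on an object; the grip force is fixed at half the most. Time passes only in rows, so rows that do not move let the fingers close. It gives the time, the measured TCP pose, the force, the opening and the grip force at its end, in the units of the state.
- get_obs(): the state, without advancing time (a new reading comes with each control period).
- capture(name): name is "scene" or "side" or "wrist"; returns a dict with "frame" (384x512x3 uint8, red, green, blue), "fov_y" (degrees; the focal length in pixels is half the picture's height over the tangent of half this angle, whatever the lens; pixels are square), "cx", "cy" (the principal point, pixels), "rvec" (rotation vector, rad) and "tvec" (3), from world to camera coordinates, as OpenCV has them; the wrist camera has in their place "hand_eye" (4x4, takes a point from camera to tool coordinates, whose origin is the TCP and whose axes are the flange's). Camera axes: x right, y down, z forward; pixel columns grow to the right and rows downward; lengths in mm; the calibration is good to about 2 mm. A picture is of the moment at which its call begins: read the wrist's pose just before it. There is no depth.
- bot.close_job(): hands the job in; it is judged then, once.
Trained networks look in the newest picture that a camera, given by its name, has taken for a name from the list of things; names that differ only in an ending like _2 or _b are one class to them, and where a whole thing is asked for, a point or a joint stands for the part that bears it (a point fixed in the world has none). Each returns a list of dicts, best first, with "p" (0 to 1); they miss things now and then, are a little off and sometimes report something else, mostly with a low value. They report only what shows in the picture. A call takes as long as a camera call.
- spot_in(query, camera): "at" ([row, column] in pixels, amid what is visible of it).
- trace(query, camera): "mask" (384x512 bool, what is visible of it) and "at" ([row, column] in pixels, amid what is visible of it).
- pinpoint(query, camera): "at" ([row, column] in pixels: a listed point, or the origin of a listed thing).
The state is a dict: "time": time; "joint_positions": joint angles; "dq": joint speeds; "tau": joint torques, N m; "tool_pos": TCP position; "tcp_rot": TCP orientation; "contact_force": force on the tool from outside, world axes, zero at the start; "moment": the same for the moment, N m; "grip_width": finger opening in mm; "finger_force": force on a finger pad.
Only numpy, scipy, OpenCV 4.12 (cv2) and the standard library are available. Lean on these libraries where they do the work, as an engineer would, in place of code of your own. Each camera call takes 0.05 s, during which the arm holds its last target. There are 200 camera calls.

## Working session

There is one attempt and no reset: what is moved stays moved. The work goes in short steps, Python scripts to look and compute and a tool call to move; the robot and the scene stay as the last step left them, time stands still between calls to the robot, and variables do not carry over. Pictures are saved under pics/ and viewed, at most 10 in all, crops included, and the job is handed in when it is done.

Besides the shell and the picture viewer there is one more tool, called after ">>>" in YAML: its name, and indented under it one key for each argument. play_rows: Moves the arm, as the interface text tells. Shifts and turns lie within -1 to 1; 1 stands for 3 cm of shift or 8 degrees of turn. Its arguments: {"type":"object","properties":{"rows":{"type":"array"},"hand":{"type":"number"}},"required":["rows"]}

```bash
mkdir -p pics; ls; cat > h.py <<'E'
import numpy as np,cv2
from scipy.spatial.transform import Rotation as R
from plant import get_obs, capture, bot, spot_in, trace, pinpoint
def K(c):
    f=192/np.tan(np.radians(c["fov_y"])/2); return np.array([[f,0,c["cx"]],[0,f,c["cy"]],[0,0,1]])
def P(c):
    Rm=cv2.Rodrigues(np.array(c["rvec"],float))[0]; return Rm,np.array(c["tvec"],float).ravel()
def ray(c,at):
    Rm,t=P(c); d=Rm.T@np.linalg.inv(K(c))@np.array([at[1],at[0],1.]); return -Rm.T@t,d/np.linalg.norm(d)
def atz(c,at,z):
    o,d=ray(c,at); return o+d*(z-o[2])/d[2]
def tri(rs):
    A=sum(np.eye(3)-np.outer(d,d) for o,d in rs); b=sum((np.eye(3)-np.outer(d,d))@o for o,d in rs); return np.linalg.solve(A,b)
E
python3 - <<'E'
from h import *
np.set_printoptions(precision=1,suppress=True)
cs={}
for n in("scene","side"):
    c=cs[n]=capture(n); cv2.imwrite(f"pics/{n}0.png",c["frame"][:,:,::-1]); print(n,[k for k in c if k!='frame'],c['fov_y'])
    for q in("grill","lock_grip","lid_hinge","lid_handle","plate","mug","bowl","jar_green","jar_yellow","jar_red","spatula"):
        r=pinpoint(q,n)
        z={"lock_grip":124,"lid_hinge":85,"lid_handle":97}.get(q,0)
        for e in r[:2]: print(q,np.array(e["at"]),round(e["p"],2),atz(c,e["at"],z))
print(get_obs())
E
```

```text
pics
scene ['fov_y', 'cx', 'cy', 'rvec', 'tvec'] 45.12829573316024
grill [242.8 308.4] 0.56 [610.7 109.9  -0. ]
lock_grip [206.3 242. ] 0.71 [584.  -73.6 124. ]
lid_hinge [255.7 323.6] 0.66 [727.  130.8  85. ]
lid_handle [181.5 294.2] 0.74 [458.5  77.4  97. ]
plate [179.3 188.3] 0.56 [ 328.6 -253.9    0. ]
plate [251.3 400.4] 0.17 [648.7 360.8   0. ]
mug [211.9 136.7] 0.76 [ 473.4 -397.2    0. ]
mug [250.1 399.6] 0.29 [644.4 359.7   0. ]
bowl [251.9 133.6] 0.82 [ 630.  -379.1    0. ]
bowl [212.  136.8] 0.74 [ 473.8 -396.9    0. ]
jar_green [218.3 389.4] 0.61 [522.5 359.3   0. ]
jar_yellow [235.6 414.2] 0.91 [592.4 414.3   0. ]
jar_red [255.7 399.7] 0.77 [664.1 355.1   0. ]
jar_red [180.8 295.7] 0.3 [346.8  95.3  -0. ]
spatula [169.1 363.1] 0.84 [295.3 323.8   0. ]
side ['fov_y', 'cx', 'cy', 'rvec', 'tvec'] 51.034766829013854
grill [200.3 254.5] 0.94 [600.9  78.    0. ]
grill [166.2 198.6] 0.4 [585.7 414.6   0. ]
lock_grip [189.6 284.4] 0.52 [580.7 -87.6 124. ]
lock_grip [291.7 249.7] 0.44 [ 246.9 -355.3  124. ]
lid_hinge [161.7 271.7] 0.63 [725.1 138.3  85. ]
lid_handle [267.8 375.1]
[... 287 characters left out ...]
592.7 419.3   0. ]
jar_green [178.4 191.6] 0.63 [512.  343.1   0. ]
jar_green [163.1 274.1] 0.36 [840.  255.4   0. ]
jar_yellow [166.1 198.9] 0.76 [587.1 414.6   0. ]
jar_yellow [188.8 139. ] 0.18 [324.5 388.3   0. ]
jar_red [168.3 221.4] 0.44 [646.6 345.    0. ]
spatula [193.8 143.7] 0.67 [322.7 345.6   0. ]
{'time': 1.2, 'joint_positions': array([-0.1,  0.3,  1.5,  0. ,  1.3, -0.1]), 'dq': array([-0., -0., -0., -0., -0.,  0.]), 'tau': array([  0. , -43.1, -24.4,   0.1,   0. ,  -0. ]), 'tool_pos': array([525. ,   0. , 240.7]), 'tcp_rot': array([3.1, 0. , 1.6]), 'contact_force': array([ 0.3, -0.3,  0.1]), 'moment': array([-0., -0., -0.]), 'finger_force': 0.0, 'grip_width': 91.92122531767446}
```

View pics/scene0.png

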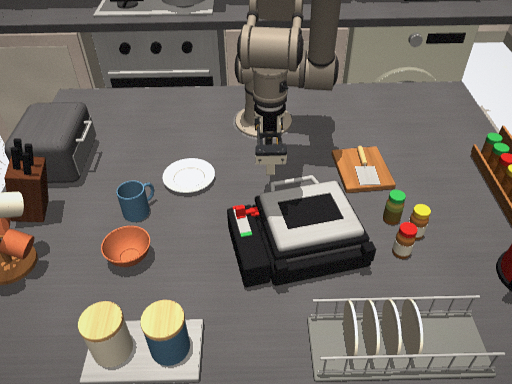

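View pics/side0.png

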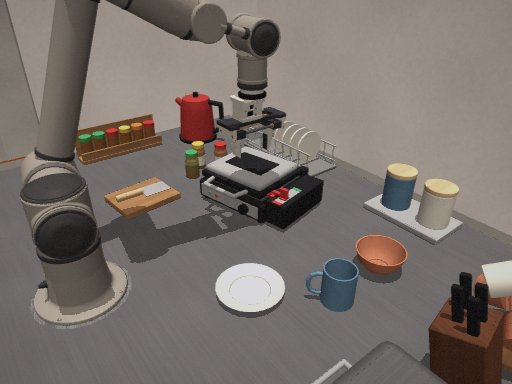

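```bash
python3 - <<'E'
from h import *
np.set_printoptions(precision=1,suppress=True)
a=capture("scene");b=capture("side")
o=get_obs();w=capture("wrist");cv2.imwrite("pics/w0.png",w["frame"][:,:,::-1])
T=np.eye(4);T[:3,:3]=R.from_euler("xyz",o["tcp_rot"]).as_matrix();T[:3,3]=o["tool_pos"]
W=T@np.array(w["hand_eye"]);Rm=W[:3,:3].T
w["rvec"]=cv2.Rodrigues(Rm)[0];w["tvec"]=-Rm@W[:3,3]
for q,z in(("lock_grip",124),("lid_hinge",85),("lid_handle",97)):
    rs=[]
    for n,c in(("scene",a),("side",b),("wrist",w)):
        for e in pinpoint(q,n)[:3]: 
            if e["p"]>.3: print(q,n,np.array(e["at"]),round(e["p"],2),atz(c,e["at"],z)); 
        
pa={"lock_grip":([206.3,242],[189.6,284.4]),"lid_hinge":([255.7,323.6],[161.7,271.7]),"lid_handle":([181.5,294.2],[189.2,219.5])}
for q,(x,y) in pa.items(): print(q,tri([ray(a,x),ray(b,y)]))
print(np.linalg.norm(o["tcp_rot"]), [float(v) for v in o["tcp_rot"]])
E
```

```text
lock_grip scene [206.9 241.7] 0.48 [586.3 -74.4 124. ]
lock_grip side [187.3 285.5] 0.66 [592.4 -79.4 124. ]
lid_hinge scene [254.6 324.9] 0.77 [723.6 134.5  85. ]
lid_hinge side [162.6 270.8] 0.67 [717.8 134.7  85. ]
lid_handle scene [180.5 292.7] 0.94 [454.   73.3  97. ]
lid_handle side [190.7 219.6] 0.56 [452.3  61.6  97. ]
lid_handle wrist [103.7 170.1] 0.91 [453.6  69.3  97. ]
lock_grip [584.9 -77.3 120.8]
lid_hinge [724.3 133.4  85. ]
lid_handle [459.2  75.8  95.2]
3.5123250937856643 [3.1415032291313407, 1.3512399151149879e-05, 1.570791210063021]
```

>>> play_rows:
  rows:
    - [[0.6, -0.85, -0.3], [0, 0, 0.55]]
    - [[0.6, -0.85, -0.3], [0, 0, 0.55]]
    - [[0.6, -0.85, -0.3], [0, 0, 0.55]]
    - [[0, 0, 0], [0, 0, 0]]
    - [[0, 0, 0], [0, 0, 0]]
    - [[0, 0, 0], [0, 0, 0]]
  hand: 0.1

```text
time: 2.55
tool_pos: [578.8, -75.7, 214.3]
tcp_rot: [3.141, 0.0, 1.802]
contact_force: [-0.3, -1.0, -0.2]
grip_width: 50.7
finger_force: 0.0
```

```bash
cat >> h.py <<'E'
np.set_printoptions(precision=1,suppress=True)
def wrist():
    o=get_obs();w=capture("wrist")
    T=np.eye(4);T[:3,:3]=R.from_euler("xyz",o["tcp_rot"]).as_matrix();T[:3,3]=o["tool_pos"]
    W=T@np.array(w["hand_eye"]);Rm=W[:3,:3].T
    w["rvec"]=cv2.Rodrigues(Rm)[0];w["tvec"]=-Rm@W[:3,3];w["o"]=o
    return w
def proj(c,p):
    Rm,t=P(c);q=K(c)@(Rm@np.asarray(p,float)+t);return q[:2]/q[2]
E
python3 - <<'E'
from h import *
w=wrist();cv2.imwrite("pics/w1.png",w["frame"][:,:,::-1])
print(w["o"]["tool_pos"],w["o"]["tcp_rot"],w["o"]["grip_width"],np.array(w["hand_eye"]))
for q,z in(("lock_grip",124),("lid_handle",97),("lid_hinge",85)):
    for e in pinpoint(q,"wrist")[:2]: print(q,np.array(e["at"]),round(e["p"],2),atz(w,e["at"],z))
E
```

```text
[578.8 -75.7 214.3] [3.1 0.  1.8] 50.70385315167152 [[   0.    -1.    -0.3   77.3]
 [   1.     0.    -0.     0.4]
 [   0.    -0.3    1.  -143.4]
 [   0.     0.     0.     1. ]]
lock_grip [207.6 257.3] 0.94 [583.5 -81.1 124. ]
```

View pics/w1.png

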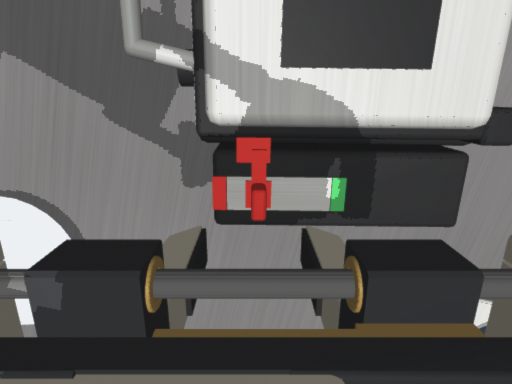

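>>> play_rows:
  rows:
    - [[0.1, -0.04, -0.9], [0, 0, 0]]
    - [[0.1, -0.04, -0.9], [0, 0, 0]]
    - [[0, 0, -0.9], [0, 0, 0]]
    - [[0, 0, -0.5], [0, 0, 0]]
    - [[0, 0, -0.27], [0, 0, 0]]
    - [[0, 0, 0], [0, 0, 0]]

```text
time: 3.5
tool_pos: [585.1, -78.8, 109.8]
tcp_rot: [3.142, -0.0, 1.801]
contact_force: [0.2, -0.6, 1.3]
grip_width: 50.5
finger_force: 0.0
```

>>> play_rows:
  rows:
    - [[0, 0, 0], [0, 0, 0]]
    - [[0, 0, 0], [0, 0, 0]]
    - [[0, 0, 0], [0, 0, 0]]
    - [[0, 0, 0], [0, 0, 0]]
    - [[0, 0, 0], [0, 0, 0]]
  hand: -1

```text
time: 4.12
tool_pos: [584.9, -78.9, 109.7]
tcp_rot: [-3.141, -0.0, 1.801]
contact_force: [-0.8, 0.3, 0.4]
grip_width: 11.9
finger_force: 30.0
```

>>> play_rows:
  rows:
    - [[0.325, 0.076, 0], [0, 0, 0]]
    - [[0.325, 0.076, 0], [0, 0, 0]]
    - [[0.325, 0.076, 0], [0, 0, 0]]
    - [[0.26, 0.06, 0], [0, 0, 0]]
    - [[0, 0, 0], [0, 0, 0]]
    - [[0, 0, 0], [0, 0, 0]]

```text
time: 4.88
tool_pos: [622.9, -70.4, 109.8]
tcp_rot: [3.14, 0.001, 1.801]
contact_force: [1.5, -2.3, 1.7]
grip_width: 11.8
finger_force: 30.0
```

>>> play_rows:
  rows:
    - [[0.065, 0.015, 0], [0, 0, 0]]
    - [[0.065, 0.015, 0], [0, 0, 0]]
    - [[0, 0, 0], [0, 0, 0]]

```text
time: 5.25
tool_pos: [623.2, -70.4, 109.8]
tcp_rot: [-3.135, -0.0, 1.801]
contact_force: [-13.1, -6.9, 9.6]
grip_width: 12.3
finger_force: 30.0
```

>>> play_rows:
  rows:
    - [[0.065, 0.015, 0], [0, 0, 0]]
    - [[0.065, 0.015, 0], [0, 0, 0]]
    - [[0, 0, 0], [0, 0, 0]]

```text
time: 5.62
tool_pos: [623.4, -70.3, 109.7]
tcp_rot: [-3.126, -0.002, 1.801]
contact_force: [-26.3, -10.2, 17.7]
grip_width: 11.9
finger_force: 30.0
```

>>> play_rows:
  rows:
    - [[-0.2, -0.046, 0], [0, 0, 0]]
    - [[0, 0, 0], [0, 0, 0]]

```text
time: 5.88
tool_pos: [623.0, -70.4, 109.7]
tcp_rot: [-3.14, 0.0, 1.801]
contact_force: [-4.0, -6.0, 5.2]
grip_width: 11.6
finger_force: 30.0
```

>>> play_rows:
  rows:
    - [[0, 0, 0], [0, 0, 0]]
    - [[0, 0, 0], [0, 0, 0]]
    - [[0, 0, 0], [0, 0, 0]]
    - [[0, 0, 0.6], [0, 0, 0]]
    - [[0, 0, 1], [0, 0, 0]]
    - [[0, 0, 1], [0, 0, 0]]
    - [[0, 0, 0.9], [0, 0, 0]]
    - [[0, 0, 0], [0, 0, 0]]
    - [[0, 0, 0], [0, 0, 0]]
  hand: 0.1

```text
time: 7.0
tool_pos: [623.4, -69.5, 213.5]
tcp_rot: [-3.14, -0.001, 1.801]
contact_force: [0.8, -0.5, 0.5]
grip_width: 50.9
finger_force: 0.0
```

```bash
python3 - <<'E'
from h import *
w=wrist();cv2.imwrite("pics/w2.png",w["frame"][:,:,::-1])
for e in pinpoint("lock_grip","wrist")[:2]: print(np.array(e["at"]),e["p"],atz(w,e["at"],124))
c=capture("scene")
for q,z in(("lock_grip",124),("lid_handle",97),("lid_hinge",85)):
    for e in pinpoint(q,"scene")[:1]: print(q,round(e["p"],2),atz(c,e["at"],z))
E
```

```text
lock_grip 0.51 [624.4 -64.6 124. ]
lid_handle 0.92 [446.9  73.3  97. ]
lid_hinge 0.91 [720.6 132.1  85. ]
```

View pics/w2.png

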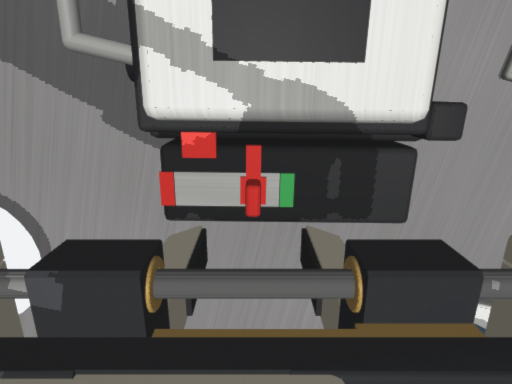

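>>> play_rows:
  rows:
    - [[-0.8, 0.53, 0.3], [0, 0, 0]]
    - [[-0.8, 0.53, 0], [0, 0, 0]]
    - [[-0.8, 0.53, 0], [0, 0, 0]]
    - [[-0.8, 0.53, 0], [0.11, -0.49, 0]]
    - [[-0.87, 0.57, 0], [0.11, -0.49, 0]]
    - [[-0.87, 0.57, 0], [0.11, -0.49, 0]]
    - [[-0.87, 0.57, -0.5], [0.12, -0.49, 0]]
    - [[-0.86, 0.58, -1], [0.12, -0.48, 0]]
    - [[0, 0, 0], [0, 0, 0]]
    - [[0, 0, 0], [0, 0, 0]]
    - [[0, 0, 0], [0, 0, 0]]
  hand: -0.3

```text
time: 8.68
tool_pos: [425.8, 62.0, 179.9]
tcp_rot: [2.789, 0.001, 1.8]
contact_force: [0.2, 0.9, 0.7]
grip_width: 31.8
finger_force: 0.0
```

```bash
python3 - <<'E'
from h import *
w=wrist();o=w["o"]
print(o["tool_pos"],o["joint_positions"]*100)
T=R.from_euler("xyz",o["tcp_rot"]).as_matrix();print(T*100)
f=w["frame"].copy()
h=np.array([451.8,69.3,97]);yg=np.array([-.228,.974,0])
for t in(-50,0,50):
    u=proj(w,h+t*yg);cv2.circle(f,tuple(int(v) for v in u),3,(255,0,255),-1)
for e in pinpoint("lid_handle","wrist")[:2]: print(np.array(e["at"]),e["p"],atz(w,e["at"],97),proj(w,h))
a=T[:,2];print("TCP target delta mm",h+5*a-o["tool_pos"])
cv2.imwrite("pics/w3.png",f[:,:,::-1])
E
```

```text
[425.8  62.  179.9] [-11.8   7.6 212.9  20.4  61.3 -49.6]
[[-22.8  91.4  33.7]
 [ 97.4  21.4   7.7]
 [ -0.1  34.5 -93.8]]
[196.  251.8] 0.73 [453.5  72.3  97. ] [248.9 199.5]
TCP target delta mm [ 27.6   7.7 -87.6]
```

View pics/w3.png

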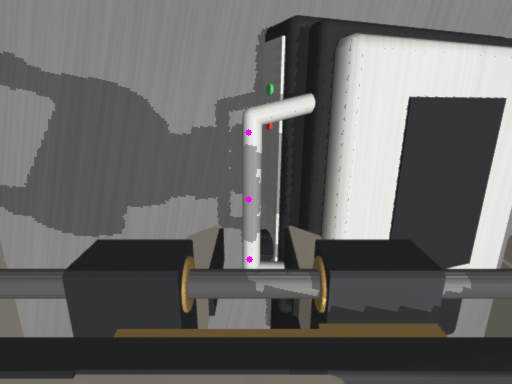

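>>> play_rows:
  rows:
    - [[0.25, 0.07, -0.8], [0, 0, 0]]
    - [[0.25, 0.07, -0.8], [0, 0, 0]]
    - [[0.25, 0.07, -0.7], [0, 0, 0]]
    - [[0.22, 0.06, -0.62], [0, 0, 0]]
    - [[0, 0, 0], [0, 0, 0]]
    - [[0, 0, 0], [0, 0, 0]]

```text
time: 9.52
tool_pos: [453.3, 70.5, 91.6]
tcp_rot: [2.791, 0.0, 1.801]
contact_force: [-0.2, -0.0, 0.3]
grip_width: 31.8
finger_force: 0.0
```

>>> play_rows:
  rows:
    - [[0, 0, 0], [0, 0, 0]]
    - [[0, 0, 0], [0, 0, 0]]
    - [[0, 0, 0], [0, 0, 0]]
    - [[0, 0, 0], [0, 0, 0]]
    - [[0, 0, 0], [0, 0, 0]]
  hand: -1

```text
time: 10.15
tool_pos: [455.0, 70.6, 92.5]
tcp_rot: [2.787, 0.002, 1.8]
contact_force: [5.6, 4.1, 0.9]
grip_width: 12.8
finger_force: 30.0
```

```bash
python3 - <<'E'
from h import *
o=get_obs();T=R.from_euler("xyz",o["tcp_rot"]).as_matrix()
xg=np.array([.974,.228,0]);g=o["tool_pos"]-5*T[:,2];print(g,o["contact_force"],T*100)
# arc by 12 steps of 50/12 deg, tool turns along with lid
a=np.array([.228,-.974,0]);H=np.array([g[0],g[1],0])+275*xg+[0,0,85]
p0=o["tool_pos"]
for tot in (50.,):
  for rt in (50.,):
    prev=p0
    for i in range(1,13):
        th=np.radians(50*i/12);Rl=R.from_rotvec(-a*th).as_matrix();Rl2=R.from_rotvec(a*th).as_matrix()
        M=Rl if (Rl@(-xg))[2]>0 else Rl2
        p=H+M@(np.array([g[0],g[1],97])-H)+5*(M@T[:,2])
        print(i,p,np.round((p-prev)/30,3));prev=p
    print("sign",-1 if M is Rl else 1)
E
```

```text
[453.3  70.2  97.2] [5.6 4.1 0.9] [[-22.8  91.3  33.9]
 [ 97.4  21.4   7.8]
 [ -0.2  34.8 -93.8]]
1 [456.2  70.9 112.2] [0.  0.  0.7]
2 [458.9  71.5 131.9] [0.1 0.  0.7]
3 [462.9  72.5 151.3] [0.1 0.  0.6]
4 [468.2  73.7 170.4] [0.2 0.  0.6]
5 [475.   75.3 189.1] [0.2 0.1 0.6]
6 [483.   77.2 207.2] [0.3 0.1 0.6]
7 [492.3  79.4 224.6] [0.3 0.1 0.6]
8 [502.7  81.8 241.4] [0.3 0.1 0.6]
9 [514.4  84.5 257.3] [0.4 0.1 0.5]
10 [527.1  87.5 272.2] [0.4 0.1 0.5]
11 [540.9  90.7 286.2] [0.5 0.1 0.5]
12 [555.6  94.2 299.1] [0.5 0.1 0.4]
sign -1
```

>>> play_rows:
  rows:
    - [[0.04, 0.01, 0.66], [-0.119, 0.507, 0]]
    - [[0.09, 0.02, 0.66], [-0.119, 0.507, 0]]
    - [[0.13, 0.03, 0.65], [-0.119, 0.507, 0]]
    - [[0.18, 0.04, 0.64], [-0.119, 0.507, 0]]
    - [[0, 0, 0], [0, 0, 0]]
    - [[0, 0, 0], [0, 0, 0]]

```text
time: 10.9
tool_pos: [467.6, 73.5, 169.0]
tcp_rot: [3.077, 0.001, 1.801]
contact_force: [10.0, 1.2, -7.6]
grip_width: 13.1
finger_force: 30.0
```

>>> play_rows:
  rows:
    - [[0.22, 0.05, 0.62], [-0.119, 0.507, 0]]
    - [[0.27, 0.06, 0.6], [-0.119, 0.507, 0]]
    - [[0.31, 0.07, 0.58], [-0.119, 0.507, 0]]
    - [[0.35, 0.08, 0.56], [-0.119, 0.507, 0]]
    - [[0, 0, 0], [0, 0, 0]]
    - [[0, 0, 0], [0, 0, 0]]

```text
time: 11.65
tool_pos: [500.5, 80.9, 238.3]
tcp_rot: [-2.912, 0.001, 1.801]
contact_force: [7.4, -1.9, -9.3]
grip_width: 13.1
finger_force: 30.0
```

>>> play_rows:
  rows:
    - [[0.39, 0.09, 0.53], [-0.119, 0.507, 0]]
    - [[0.42, 0.1, 0.5], [-0.119, 0.507, 0]]
    - [[0.46, 0.11, 0.465], [-0.119, 0.507, 0]]
    - [[0.49, 0.115, 0.43], [-0.119, 0.507, 0]]
    - [[0, 0, 0], [0, 0, 0]]
    - [[0, 0, 0], [0, 0, 0]]
    - [[0, 0, 0], [0, 0, 0]]

```text
time: 12.52
tool_pos: [552.6, 92.5, 296.8]
tcp_rot: [-2.618, 0.002, 1.8]
contact_force: [1.3, -5.4, -2.2]
grip_width: 13.1
finger_force: 30.0
```

```bash
python3 - <<'E'
from h import *
o=get_obs();T=R.from_euler("xyz",o["tcp_rot"]).as_matrix();g=o["tool_pos"]-5*T[:,2]
print(g,T[:,2]*100,o["contact_force"],o["joint_positions"])
xg=np.array([.974,.228,0])
a=capture("scene");b=capture("side")
cv2.imwrite("pics/f.png",np.hstack([a["frame"][100:300,150:450],b["frame"][60:260,120:420]])[:,:,::-1])
rs=[]
for n,c in(("scene",a),("side",b)):
    for q in("lid_handle","lock_grip","lid_hinge"):
        for e in pinpoint(q,n)[:1]: print(n,q,np.array(e["at"]),round(e["p"],2),atz(c,e["at"],{"lid_handle":303,"lock_grip":124,"lid_hinge":85}[q]))
off=np.degrees(np.arctan2(12,275))
for H in([719.5,132,85],[721.5,132,85]):
    d=g-np.array(H); print(np.degrees(np.arctan2(d[2],-d@xg))-off,np.hypot(d[2],d@xg),"expected r",np.hypot(275,12))
E
```

```text
[555.1  93.1 301.1] [-48.6 -11.5 -86.6] [ 1.3 -5.4 -2.2] [ 0.1  0.7  0.9 -0.1  2.1 -0.2]
scene lid_handle [147.  307.6] 0.97 [563.2  92.8 303. ]
scene lock_grip [216.9 241.2] 0.72 [623.3 -75.5 124. ]
scene lid_hinge [255.7 324.6] 0.96 [727.1 133.3  85. ]
side lid_handle [117.9 239.6] 0.65 [544.2  80.2 303. ]
side lock_grip [184.8 291.1] 0.51 [615.9 -78.2 124. ]
side lid_hinge [161.3 272.2] 0.66 [728.6 139.8  85. ]
49.47335022150215 274.39725772283185 expected r 275.26169366622736
49.15434482799028 275.6015894877194 expected r 275.26169366622736
```

View pics/f.png

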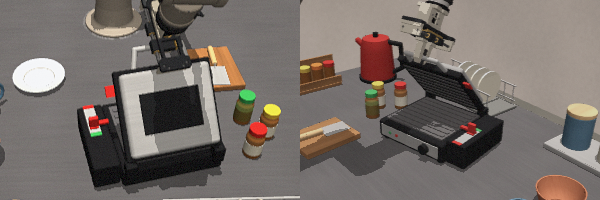

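>>> play_rows:
  rows:
    - [[0.1, 0.025, 0.08], [0, 0, 0]]
    - [[0, 0, 0], [0, 0, 0]]
    - [[0, 0, 0], [0, 0, 0]]
    - [[0, 0, 0], [0, 0, 0]]
    - [[0, 0, 0], [0, 0, 0]]

```text
time: 13.55
tool_pos: [555.6, 93.2, 299.2]
tcp_rot: [-2.618, 0.002, 1.8]
contact_force: [1.2, -5.0, -4.0]
grip_width: 13.1
finger_force: 30.0
```

```bash
python3 - <<'E'
from h import *
o=get_obs();T=R.from_euler("xyz",o["tcp_rot"]).as_matrix();g=o["tool_pos"]-5*T[:,2]
d=g-[453.3,70.2,97.2];x=d@[.974,.228,0];c=np.hypot(x,d[2])
print(g,2*np.degrees(np.arcsin(c/550.5)),2*(np.degrees(np.arctan2(x,d[2]))-2.5),o["contact_force"],o["dq"])
E
```

```text
[558.   93.8 303.5] 49.984659017826715 49.98712432531719 [ 1.2 -5.  -4. ] [ 0. -0.  0.  0. -0.  0.]
```

```bash
python3 -c "
from plant import bot
print(bot.close_job())"
```

```text
the job is handed in; nothing more can be done
None
```

The transport lock is against its end stop at the green end, and the gripper is still holding the lid by its handle, standing still at about 50 degrees (49.98° worked out from the arm's position). Nothing else on the worktop was touched, and the job is handed in; no verdict came back.

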